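# Check a pen stand's bore with a go / no-go plug gauge

### The job

Check the hole in the wooden pen stand with the two-plug gauge: take the gauge from its rest by the black handle, gently feel for the hole and push the green-marked go plug fully home, until the gauge's bar lies on the block. Then draw it out, enter the nose of the red-marked no-go plug in the same hole and press it down lightly (about half a kilogram, for a second) to confirm that the plug goes no further, and set the gauge back in its rest, fully seated. Never push hard on the stand (always under 40 N) and leave the stapler, tape roll, eraser and stamp where they are.

Things in the scene. Friction and masses are not known exactly. Their poses are not given: they have to be found in the camera images.
- stand_mid (a point): Point over the centre of the pen stand's BASE, at the height of the block's flat top (60 mm above the table); z up, y along the base's length. The upright round hole (20 mm across, 40 mm deep, 1 mm chamfer) has its centre on the base's centre line (x = 0) but anywhere from -14 to +14 mm in y from this point, unmeasured: find it by feel or by eye.
- stand: Fixed pen stand: dark wood base 60 x 150 x 14 mm (x, y, z), origin at the centre of its underside, on the table. On it is a pale wooden block 46 x 80 x 46 mm with one hole in the middle of its top, clamped at an unmeasured place along the base's y; it does not slide under the forces of this job.
- gauge: Loose two-plug gauge, 110 to 230 g: aluminium bar 78 x 24 x 14 mm along its x with two steel plugs pointing down, 48 mm apart, and a black upright handle on top. Origin midway between the plug tips, at tip level; z up. The bar spans heights 32 to 46 mm, the handle (24 mm in x, 20 mm in y) 46 to 90 mm. Fully home, the bar's underside lies on the surface round the hole.
- gauge_grip (a point): Where to grasp the gauge: the handle's centre, 70 mm above the gauge's origin; best pinched across its 20 mm width (the gauge's y).
- go_tip (a point): Centre of the lower end of the go plug (green mark), at x = -24 mm of the gauge: 18 mm across, 32 mm long below the bar, 2 mm taper at the tip.
- nogo_tip (a point): Centre of the lower end of the no-go plug (red mark), at x = +24 mm of the gauge: a nose 16 mm across and 5 mm long that enters the hole, then 23 mm across, which cannot enter it; also 32 mm long below the bar.
- rest: The gauge's rest, a fixed wooden block 100 x 52 x 46 mm; origin at the centre of its underside. Two round pockets, 28 mm across and 38 mm deep, at x = -24 and +24 mm take the plugs; the bar then lies on its top, with the gauge's origin 14 mm above the rest's origin. The gauge starts here, its x along the rest's x.
- rest_top (a point): Centre of the rest's top face, 46 mm above the table.
- stapler_1: sage green desk stapler, 36 x 135 x 49 mm; a bystander, loose on the table; origin at the centre of its underside
- tape_roll: coral roll of paper tape lying flat, 48 mm across, 15 mm high; a bystander, loose on the table; origin at the centre of its underside
- eraser_1: white eraser in a blue sleeve, 21 x 45 x 12 mm; a bystander, loose on the table; origin at the centre of its underside
- ink_stamp: rubber stamp with a red handle on a small wooden foot, 24 x 36 x 66 mm; a bystander, loose on the table; origin at the centre of its underside

How it is judged:
By the outcome, as a careful person would: the job done as asked, in the order asked, and still so for the second after the job is handed in, with the robot touching nothing.
It also fails if it takes over 58 s, if anything falls off the work surface, if the arm or the gripper's body presses on something with over 40 N, if the wrist force passes 120 N, or if a joint passes its speed limit or range.

### The arm

A 6-joint arm with a two-finger parallel gripper is mounted at the origin on a cart in front of the work surface, level with it; the furniture and walls round the work are solid. World frame = base frame: x ahead of the robot, y to its left, z up, the work surface at z = 0. Lengths are in mm, angles in rad, forces in N, time in s.
With the tool pointing down it reaches from about 275 to 1000 mm from the base axis. Payload 8.4 kg.
Tool frame: the origin (TCP) lies where the fingers leave the gripper's body, on its centre line; the fingertips stand 73 mm ahead of it and the grasp point (between the pads) lies 54 mm ahead of it (grip_point_offset is the distance from the TCP to the grasp point, in mm); z points along the fingers, y is the direction in which the jaws open and shut (so a half turn about z gives the same grasp; the last joint's range is limited). The gripper opens to 85 mm and grips with 20 to 120 N. Pads are 22 mm wide; open, the fingers measure 114 mm over their backs; the gripper's body (76 mm by 85 mm) begins 54 mm behind the grasp point. The pads swing forward as they close: fully open they stand 13 mm farther back than shut.
Start: joints at [1.202, 0.353, 1.633, -0, 1.155, -0.002], TCP at [224.143, 583.428, 303.881] pointing down, gripper open.
Joint ranges: [-2.63, 2.63], [-0.92, 2.1], [0.06, 2.66], [-1.3, 4.44], [0, 2.69], [-3.02, 3.02]. Speed limits (rad/s): [2.22, 2.22, 2.79, 3.14, 3.14, 3.14].

### API

Orientations are given as [roll, pitch, yaw] about the fixed x, y, z axes, in that order (R = Rz(yaw) Ry(pitch) Rx(roll)).
In Python, from rig import sense, grab_frame, sign_off, grip_point_offset gives the robot as it stands. The module is installed in compiled form; this text tells all that it offers.
- The arm moves only by the tool drive_tool, never from a script. Its argument "targets" is one flat list of numbers, 7 for each row, row after row: the shift along the tool's x, y, z in m, then the turn, a rotation vector about the tool's x, y, z in rad, then the opening, from 0 (shut) to 1 (fully open). In form: [tx, ty, tz, wx, wy, wz, grip, tx, ty, tz, wx, wy, wz, grip, ...]. A call has 1 to 12 rows; each row is the pose to reach, as a shift and turn from the pose commanded when the call began, along the tool's axes at that moment; what a row does not reach only later rows make up. A row lasts 1/12 s, in which the tool goes at most 41.7 mm and 7.16 degrees, less where a joint would pass 70% of its speed; a pose out of reach is approached as far as the arm can. A call with a gripper value outside its range is refused whole. The fingers move at their own pace and stop on an object; "force" is the grip in N (left out, the last holds). Time passes only in rows, so rows that repeat a pose let the fingers close. It gives the time, the measured TCP pose, the force and the opening at its end, in the units of the state.
- sense(): the state, without advancing time (a new reading comes with each control period).
- grab_frame(name): name is "side" or "top" or "wrist"; returns a dict with "color" (400x640x3 uint8, blue, green, red), "vertical_fov" (degrees; the focal length in pixels is half the picture's height over the tangent of half this angle, whatever the lens; pixels are square), "cx", "cy" (the principal point, pixels), "world_from_camera" (4x4, takes a point from camera to world coordinates). Camera axes: x right, y down, z forward; pixel columns grow to the right and rows downward; lengths in mm; the calibration is good to about 2 mm. The wrist camera is an equidistant fisheye: a pixel r from the principal point sees the ray r / f radians off the axis. A picture is of the moment at which its call begins. There is no depth.
- sign_off(): hands the job in, once; it reports no verdict.
The state is a dict: "clock": time; "qpos": joint angles; "qvel": joint speeds; "joint_efforts": joint torques, N m; "eef_pos": TCP position; "tcp_rot": TCP orientation; "contact_force": force on the tool from outside, world axes, zero at the start; "wrist_torque": the same for the moment, N m; "opening": opening from 0.0 (shut) to 1.0 (fully open).
Only numpy, scipy, OpenCV 4.12 (cv2) and the standard library are available. Lean on these libraries where they do the work, as an engineer would, in place of code of your own. Each camera call takes 0.05 s, during which the arm holds its last target. There are 200 camera calls.

## Working session

There is one attempt and no reset: what is moved stays moved. The work goes in short steps, Python scripts to look and compute and a tool call to move; the robot and the scene stay as the last step left them, time stands still between calls to the robot, and variables do not carry over. Pictures are saved under pics/ and viewed, about 8 in all and at most 12, crops included, and the job is handed in when it is done.

Besides the shell and the picture viewer there is one more tool, called after "Call:" as a command line: name --argument value ..., lists and objects as JSON in quotes. drive_tool: Moves the arm, as the interface text tells. Its arguments: {"type":"object","properties":{"targets":{"type":"array"},"force":{"type":"number"}},"required":["targets"]}

```bash
mkdir -p pics; cat > h.py <<'E'
import numpy as np,cv2
from rig import *
def ray(fr,u,v,wrist=False):
    f=200/np.tan(np.radians(fr["vertical_fov"]/2)); x=u-fr["cx"];y=v-fr["cy"]
    if wrist:
        r=np.hypot(x,y);t=r/f;d=np.array([np.sin(t)*x/max(r,1e-9),np.sin(t)*y/max(r,1e-9),np.cos(t)])
    else: d=np.array([x/f,y/f,1.])
    T=np.array(fr["world_from_camera"]);return T[:3,3],T[:3,:3]@d
def onz(fr,u,v,z,wrist=False):
    o,d=ray(fr,u,v,wrist);return (o+d*(z-o[2])/d[2])[:2]
E
python3 - <<'E'
from h import *
s=sense();print(s)
for n in("top","side","wrist"):
    f=grab_frame(n);cv2.imwrite(f"pics/{n}0.png",f["color"]);print(n,f["vertical_fov"],f["cx"],f["cy"],np.round(f["world_from_camera"],3).tolist())
a=cv2.imread("pics/top0.png");b=cv2.imread("pics/wrist0.png")
cv2.imwrite("pics/tw.png",np.vstack([a,b])[:, :] if 0 else a)
E
```

```text
{'clock': 0.0, 'qpos': array([ 1.20161598e+00,  3.53667246e-01,  1.63415226e+00, -6.92937285e-06,
        1.15522135e+00, -2.38942719e-03]), 'qvel': array([-7.46908644e-04, -1.21257935e-03,  4.38770629e-05,  4.25258071e-04,
       -6.73187626e-04,  2.17783061e-03]), 'joint_efforts': array([-4.34169837e-03, -6.05255270e+01, -3.42056429e+01, -3.60150134e-04,
        9.28063964e-03, -1.14097804e-05]), 'eef_pos': array([223.99309516, 583.06453713, 303.14193483]), 'tcp_rot': array([-3.14014444e+00,  2.87512414e-06,  2.77480453e+00]), 'contact_force': array([-0.13029278,  0.06588917, -0.05399246]), 'wrist_torque': array([-0.05734865,  0.0057363 , -0.03335074]), 'opening': 1.0013059800704749}
top 50.46453284416229 320.8458822729158 201.89597660538612 [[-0.017, -0.978, 0.206, 309.941], [-1.0, 0.016, -0.004, -28.257], [0.001, -0.206, -0.978, 1033.179], [0.0, 0.0, 0.0, 1.0]]
side 56.677383047885975 320.0413095021593 205.55135490400698 [[0.908, -0.261, 0.328, 187.406], [-0.42, -0.556, 0.717, -699.997], [-0.005, -0.789, -0.614, 673.765], [0.0, 0.0, 0.0, 1.0]]
wrist 65.70646984690485 321.59612571036865 197.45242099615638 [[0.358, 0.884, 0.301, 145.993], [0.934, -0.339, -0.115, 613.271], [0.0, 0.323, -0.947, 372.451], [0.0, 0.0, 0.0, 1.0]]
```

View pics/top0.png

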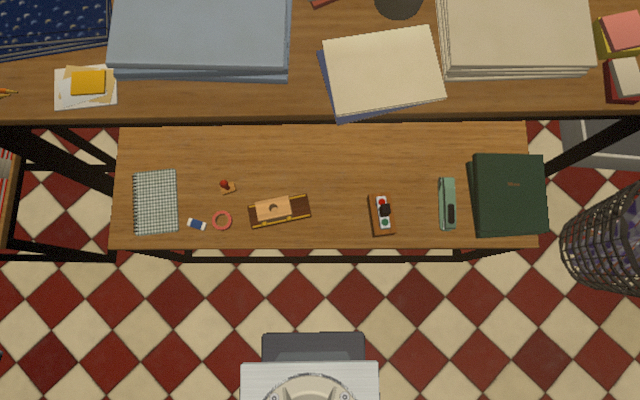

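View pics/wrist0.png

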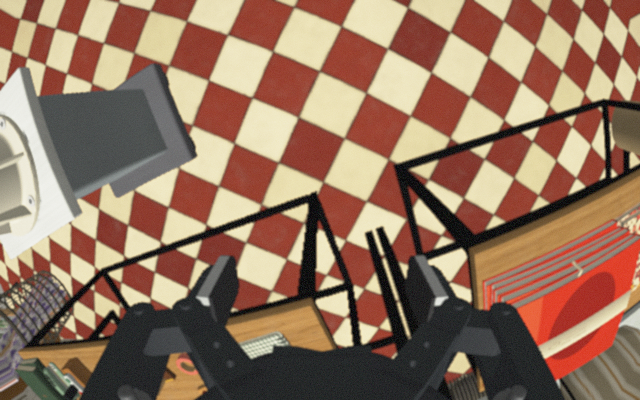

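The top view shows the stand at about (279,210), the gauge in its rest at (382,213), the stapler at (447,203), the tape at (221,220), the eraser at (197,224) and the stamp at (228,186). The wrist view looks off to one side of the work.

```bash
python3 - <<'E'
from h import *
a=cv2.imread("pics/top0.png")[170:250,180:470];s=cv2.imread("pics/side0.png")
A=cv2.resize(a,(696,192),interpolation=cv2.INTER_CUBIC);A=cv2.copyMakeBorder(A,0,0,0,4,0)
S=s;S=cv2.resize(S,(640,400));S=cv2.copyMakeBorder(S,0,0,0,60,0)
cv2.imwrite("pics/c1.png",np.vstack([A,S]))
f=grab_frame("top")
for n,u,v,z in [("stand",279,210,14),("hole",272,208,60),("handle",383,210,90),("green",385,222,60),("red",380,202,60),("stapler",447,203,30)]:print(n,onz(f,u,v,z))
E
```

```text
stand [506.30314835  69.8203074 ]
hole [502.46627591  81.76085408]
handle [ 487.79161258 -172.73735704]
green [ 465.04369157 -180.64628905]
red [ 512.63742292 -171.19584367]
stapler [ 513.7610671  -337.30319021]
```

View pics/c1.png

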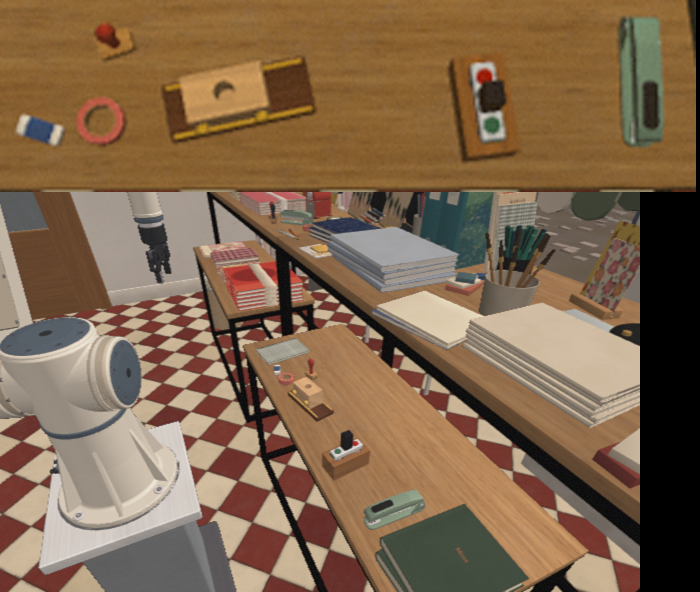

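The zoomed view shows the hole at about (273,208) and green/red marks at (385,222)/(380,202). The gauge and stand yaw are both near 0.2. I'll look at the stand hole from above first, since it lies on the way.

```bash
cat >> h.py <<'E'
from scipy.spatial.transform import Rotation as Ro
def goto(p,yaw,c=None):
    s=sense();R0=Ro.from_euler("xyz",s["tcp_rot"]);R1=Ro.from_euler("xyz",[np.pi,0,yaw])
    sh=R0.inv().apply(np.array(p)-s["eef_pos"])/1000;w=(R0.inv()*R1).as_rotvec()
    print("shift",np.round(sh,4),"turn",np.round(w,4))
def st():
    s=sense();print("t",round(s["clock"],2),"p",np.round(s["eef_pos"],1),"r",np.round(s["tcp_rot"],3),"F",np.round(s["contact_force"],1),"M",np.round(s["wrist_torque"],2),"o",round(s["opening"],3),"q",np.round(s["qpos"],2))
E
python3 -c "
from h import *
goto([503,78,270],0.22)"
```

```text
shift [-0.4416 -0.3715  0.0338] turn [-3.0000e-04  1.1000e-03  2.5548e+00]
```

Call:
drive_tool --targets '[-0.037, -0.031, 0.003, 0, 0, 0.12, 1, -0.074, -0.062, 0.006, 0, 0, 0.24, 1, -0.11, -0.093, 0.008, 0, 0, 0.36, 1, -0.147, -0.124, 0.011, 0, 0, 0.48, 1, -0.184, -0.155, 0.014, 0, 0, 0.6, 1, -0.221, -0.186, 0.017, 0, 0, 0.72, 1, -0.258, -0.217, 0.02, 0, 0, 0.84, 1, -0.294, -0.248, 0.022, 0, 0, 0.96, 1, -0.331, -0.279, 0.025, 0, 0, 1.08, 1, -0.368, -0.31, 0.028, 0, 0, 1.2, 1, -0.405, -0.341, 0.031, 0, 0, 1.32, 1, -0.4416, -0.3715, 0.034, 0, 0, 1.44, 1]'

```text
clock: 1.2
eef_pos: [465.8, 144.4, 274.8]
tcp_rot: [3.141, -0.0, 1.329]
contact_force: [1.4, 0.9, -0.6]
opening: 0.998
```

```bash
python3 -c "
from h import *
st();goto([503,78,270],0.22)"
```

```text
t 1.2 p [465.8 144.4 274.8] r [ 3.141 -0.     1.329] F [ 1.4  0.9 -0.6] M [0.03 0.01 0.01] o 0.998 q [0.3  0.17 1.95 0.   1.02 0.54]
shift [-0.0556  0.052   0.0048] turn [ 2.0000e-04 -4.0000e-04  1.1089e+00]
```

Call:
drive_tool --targets '[0, 0, 0, 0, 0, 0.12, 1, 0, 0, 0, 0, 0, 0.24, 1, 0, 0, 0, 0, 0, 0.36, 1, 0, 0, 0, 0, 0, 0.48, 1, 0, 0, 0, 0, 0, 0.6, 1, 0, 0, 0, 0, 0, 0.72, 1, 0, 0, 0, 0, 0, 0.84, 1, 0, 0, 0, 0, 0, 0.96, 1, 0, 0, 0, 0, 0, 1.08, 1, 0, 0, 0, 0, 0, 1.11, 1, 0, 0, 0, 0, 0, 1.11, 1, 0, 0, 0, 0, 0, 1.11, 1]'

```text
clock: 2.2
eef_pos: [465.2, 146.4, 274.6]
tcp_rot: [3.142, 0.0, 0.226]
contact_force: [0.1, -0.4, -0.3]
opening: 1.001
```

```bash
python3 - <<'E'
from h import *
st()
f=grab_frame("wrist");cv2.imwrite("pics/w1.png",f["color"]);np.save("w1.npy",f["world_from_camera"])
E
```

```text
t 2.2 p [465.2 146.4 274.6] r [3.142 0.    0.226] F [ 0.1 -0.4 -0.3] M [-0.01  0.05  0.  ] o 1.001 q [ 0.3   0.17  1.95 -0.    1.02  1.65]
```

View pics/w1.png

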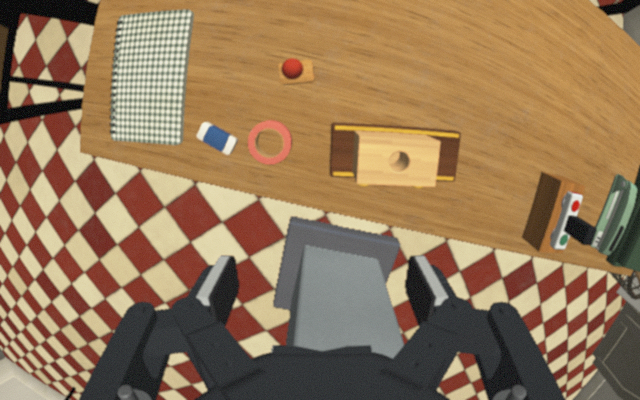

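The wrist view shows the hole at about (398,160), the base spanning x 332–459, and the gauge at right near (570,222).

```bash
python3 - <<'E'
from h import *
f=grab_frame("wrist")
h=onz(f,398,160,60,True);print("hole",h)
g=onz(f,561,241,60,True);r=onz(f,575,206,60,True);print("green,red",g,r)
# stand yellow strips ends
for p in [(335,126),(459,134),(335,177),(456,178)]:print(p,onz(f,*p,14,True))
goto([h[0],h[1],200],0.22)
E
```

```text
hole [504.78798678  81.43707695]
green,red [ 463.75161603 -175.62199665] [ 513.53391716 -174.24040769]
(335, 126) [517.56682162 144.58517868]
(459, 134) [545.8659377    5.36718809]
(335, 177) [462.84564976 131.35015069]
(456, 178) [495.53853687  -8.11256724]
shift [0.0239 0.0721 0.0747] turn [0.     0.0001 0.0062]
```

Call:
drive_tool --targets '[0.012, 0.036, 0.037, 0, 0, 0, 1, 0.024, 0.072, 0.075, 0, 0, 0, 1, 0.024, 0.072, 0.075, 0, 0, 0, 1, 0.024, 0.072, 0.075, 0, 0, 0, 1, 0.024, 0.072, 0.075, 0, 0, 0, 1, 0.024, 0.072, 0.075, 0, 0, 0, 1]'

```text
clock: 2.8
eef_pos: [504.8, 81.9, 200.2]
tcp_rot: [-3.141, -0.0, 0.225]
contact_force: [-0.1, -0.1, 0.6]
opening: 1.003
```

```bash
python3 - <<'E'
from h import *
st()
f=grab_frame("wrist");cv2.imwrite("pics/w2.png",f["color"]);np.save("w2.npy",f["world_from_camera"])
E
```

```text
t 2.8 p [504.8  81.9 200.2] r [-3.141 -0.     0.225] F [-0.1 -0.1  0.6] M [ 0.03 -0.03 -0.05] o 1.003 q [0.16 0.31 1.97 0.   0.87 1.5 ]
```

View pics/w2.png

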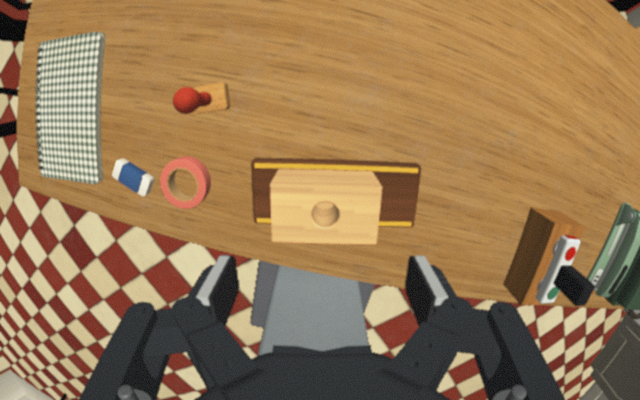

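The hole is at about (325,214), centred on the pale block, and the base runs from x 252 to 420.

```bash
python3 - <<'E'
from h import *
f=grab_frame("wrist");im=f["color"].copy()
g=cv2.GaussianBlur(im,(3,3),0)[:,:,1].astype(int)
print(g[214,305:346].tolist());print(g[194:238,325].tolist())
roi=g[196:234,300:350];m=(roi<np.median(roi)-22).astype(np.uint8)
c=max(cv2.findContours(m,cv2.RETR_EXTERNAL,cv2.CHAIN_APPROX_NONE)[0],key=cv2.contourArea)
pts=c[:,0]+[300,196];P=np.array([onz(f,*p,60,True) for p in pts]);(cc,r)=cv2.minEnclosingCircle(P.astype(np.float32));print("circ",cc,r,P.min(0),P.max(0))
# base yellow strips
hsv=cv2.cvtColor(im,cv2.COLOR_BGR2HSV);y=cv2.inRange(hsv,(20,170,110),(32,255,255));y[:, :240]=0;y[:,430:]=0;y[:150]=0;y[235:]=0
n,l,s,ce=cv2.connectedComponentsWithStats(y)
for i in range(1,n):
    if s[i,4]>15:
        q=np.argwhere(l==i)[:,::-1];W=np.array([onz(f,*p,14,True) for p in q]);vx,vy,x0,y0=cv2.fitLine(W.astype(np.float32),cv2.DIST_L2,0,.01,.01).ravel();print(s[i],W.mean(0),"yaw",np.arctan2(-vx,vy) if vy>0 else np.arctan2(vx,-vy))
E
```

```text
[197, 197, 196, 195, 193, 186, 170, 155, 150, 155, 162, 166, 168, 168, 167, 168, 169, 169, 169, 170, 168, 166, 163, 160, 155, 151, 147, 143, 138, 131, 123, 111, 102, 108, 134, 164, 184, 190, 191, 190, 189]
[189, 195, 200, 203, 203, 199, 191, 178, 172, 176, 182, 184, 185, 186, 182, 175, 170, 168, 168, 169, 168, 167, 170, 175, 179, 180, 181, 181, 180, 178, 174, 172, 179, 192, 198, 195, 187, 182, 182, 183, 185, 187, 188, 191]
circ (504.6033630371094, 76.03645324707031) 8.637920379638672 [495.98334753  68.96763057] [513.22339578  80.57517994]
[255 163 163  11 707] [530.64165736  73.50763602] yaw 0.19690546
[257 218  14   5  56] [467.74675703 128.30290825] yaw 0.17688437
[380 222  31   5 128] [491.26551355  10.1260302 ] yaw 0.18708654
```

```bash
python3 - <<'E'
from h import *
f=grab_frame("wrist")
for p in [(311,214),(339,214),(325,200.7),(325,226.7),(325,213.7)]:print(p,onz(f,*p,60,True))
hsv=cv2.cvtColor(f["color"],cv2.COLOR_BGR2HSV)
# centre line: base midpoint between strips, direction yaw .195
n=np.array([np.cos(.195),np.sin(.195)])
a=np.array([530.64,73.5])@n;b=(np.array([467.7,128.3])@n+np.array([491.3,10.1])@n)/2;print("midline n",(a+b)/2,a-b,"hole n",onz(f,325,213.7,60,True)@n)
g=onz(f,552,294,60,True);r=onz(f,569,254,60,True);print(g,r,np.arctan2(*(r-g)[::-1]))
goto([489,-175,200],.195)
E
```

```text
(311, 214) [501.93864926  90.12464013]
(339, 214) [506.54267138  70.18157678]
(325, 200.7) [514.27419816  82.51180095]
(325, 226.7) [494.34869443  77.83371052]
(325, 213.7) [504.4781068   80.21338487]
midline n 509.32298872897377 51.00397392110381 hole n 510.4597406599101
[ 465.26960687 -179.72199268] [ 513.62776358 -173.24738355] 0.13309712582060812
shift [-0.0732  0.2473  0.0007] turn [-0.     -0.0018  0.031 ]
```

Call:
drive_tool --targets '[-0.01, 0.035, 0, 0, 0, 0, 1, -0.02, 0.07, 0, 0, 0, 0, 1, -0.03, 0.105, 0, 0, 0, 0, 1, -0.04, 0.14, 0, 0, 0, -0.01, 1, -0.052, 0.175, 0, 0, 0, -0.02, 1, -0.062, 0.21, 0, 0, 0, -0.02, 1, -0.073, 0.247, 0, 0, 0, -0.02, 1, -0.073, 0.247, 0, 0, 0, -0.02, 1, -0.073, 0.247, 0, 0, 0, -0.02, 1, -0.073, 0.247, 0, 0, 0, -0.02, 1, -0.073, 0.247, 0, 0, 0, -0.02, 1]'

```text
clock: 3.87
eef_pos: [488.8, -174.3, 200.0]
tcp_rot: [-3.142, -0.0, 0.246]
contact_force: [0.5, 0.6, 0.1]
opening: 1.002
```

```bash
python3 - <<'E'
from h import *
st()
f=grab_frame("wrist");im=f["color"];cv2.imwrite("pics/w3.png",im)
hsv=cv2.cvtColor(im,cv2.COLOR_BGR2HSV)
for nm,lo,hi in [("g",(45,100,40),(90,255,255)),("r",(0,190,100),(6,255,255))]:
    m=cv2.inRange(hsv,lo,hi);m[:100]=0;m[300:]=0
    n,l,s,c=cv2.connectedComponentsWithStats(m)
    for i in range(1,n):
        if s[i,4]>20:print(nm,s[i],c[i],onz(f,*c[i],60,True))
E
```

```text
t 3.87 p [ 488.8 -174.3  200. ] r [-3.142 -0.     0.246] F [0.5 0.6 0.1] M [-0.    0.04 -0.01] o 1.002 q [-0.35  0.32  1.95  0.    0.87  0.98]
r [322 171  21  20 306] [332.17973856 180.87908497] [ 513.70064003 -175.09901038]
```

View pics/w3.png

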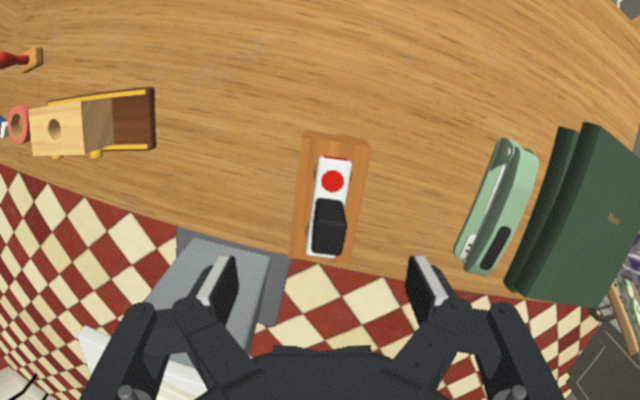

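The gauge sits in its rest: red mark at (332,181), bar far end at row 157, near end at about (320,256). The fingers are clear of the stapler.

```bash
python3 - <<'E'
from h import *
f=grab_frame("wrist");im=f["color"]
hsv=cv2.cvtColor(im,cv2.COLOR_BGR2HSV)
w=cv2.inRange(hsv,(0,0,150),(180,60,255));w[:150]=0;w[262:]=0;w[:,:300]=0;w[:,355:]=0
L=[];R=[]
for v in range(165,250,4):
    x=np.flatnonzero(w[v])
    if len(x):
        L.append(onz(f,x[0]-.5,v,60,True))
        if v<195:R.append(onz(f,x[-1]+.5,v,60,True))
for q in(L,R):
    q=np.array(q);p=np.polyfit(q[:,0],q[:,1],1);print("yaw",np.arctan(p[0]),"y at 489",np.polyval(p,489),q[[0,-1]].tolist())
e=onz(f,335,156,60,True);e2=onz(f,319,257,60,True);print("ends",e,e2)
goto([489,-177.5,138],.13)
E
```

```text
yaw 0.10785891606896152 y at 489 -165.6413380708936 [[522.3010222204773, -162.2118385711599], [456.60679190199295, -169.03845535183734]]
yaw 0.09535720064152516 y at 489 -189.01260761539393 [[528.1515285470919, -185.04117738114397], [507.6075642070971, -187.12439089877876]]
ends [ 531.42963919 -172.32004548] [ 452.3142411  -180.74827805]
shift [-0.0006  0.0033  0.0619] turn [-1.000e-04 -2.000e-04  1.167e-01]
```

Call:
drive_tool --targets '[0.0005, 0.0015, 0.02, 0, 0, 0.1, 1, 0.0005, 0.003, 0.04, 0, 0, 0.14, 1, 0.0005, 0.003, 0.058, 0, 0, 0.14, 1, 0.0005, 0.003, 0.058, 0, 0, 0.14, 1, 0.0005, 0.003, 0.058, 0, 0, 0.14, 1, 0.0005, 0.003, 0.058, 0, 0, 0.14, 1]'

```text
clock: 4.47
eef_pos: [490.4, -177.8, 142.4]
tcp_rot: [3.141, -0.001, 0.106]
contact_force: [0.5, 0.0, 0.6]
opening: 1.0
```

```bash
python3 - <<'E'
from h import *
st();goto([490.3,-177.2,141],.105)
E
```

```text
t 4.47 p [ 490.4 -177.8  142.4] r [ 3.141e+00 -1.000e-03  1.060e-01] F [0.5 0.  0.6] M [ 0.03 -0.03 -0.03] o 1.0 q [-0.35  0.41  1.98  0.    0.75  1.11]
shift [ 0.     -0.0006  0.0014] turn [ 0.0002 -0.0005  0.0011]
```

Good. Now close gently.

Call:
drive_tool --targets '[0, -0.0005, 0.002, 0, 0, 0, 0.5, 0, -0.0005, 0.002, 0, 0, 0, 0.2, 0, -0.0005, 0.002, 0, 0, 0, 0, 0, -0.0005, 0.002, 0, 0, 0, 0, 0, -0.0005, 0.002, 0, 0, 0, 0, 0, -0.0005, 0.002, 0, 0, 0, 0, 0, -0.0005, 0.002, 0, 0, 0, 0, 0, -0.0005, 0.002, 0, 0, 0, 0, 0, -0.0005, 0.002, 0, 0, 0, 0, 0, -0.0005, 0.002, 0, 0, 0, 0]' --force 50

```text
clock: 5.3
eef_pos: [490.0, -177.9, 140.0]
tcp_rot: [3.141, -0.0, 0.105]
contact_force: [-0.6, 0.2, 4.9]
opening: 0.225
```

```bash
python3 -c "
from h import *
st()"
```

```text
t 5.3 p [ 490.  -177.9  140. ] r [ 3.141 -0.     0.105] F [-0.6  0.2  4.9] M [0.05 0.16 0.03] o 0.225 q [-0.35  0.42  1.98 -0.    0.74  1.11]
```

Call:
drive_tool --targets '[0, 0, -0.01, 0, 0, 0, 0, 0, 0, -0.03, 0, 0, 0, 0, 0, 0, -0.055, 0, 0, 0, 0, 0, 0, -0.075, 0, 0, 0, 0, 0, 0, -0.075, 0, 0, 0, 0, 0, 0, -0.075, 0, 0, 0, 0, 0, 0, -0.075, 0, 0, 0, 0]' --force 60

```text
clock: 5.88
eef_pos: [489.3, -177.6, 214.2]
tcp_rot: [-3.141, 0.001, 0.105]
contact_force: [-0.4, -0.2, -2.6]
opening: 0.229
```

```bash
python3 - <<'E'
from h import *
st()
t=grab_frame("top");s=grab_frame("side");im=s["color"].copy()
g=t["color"];print(g[100:135,300:301,:].sum(2).ravel().tolist())
T=np.linalg.inv(np.array(s["world_from_camera"]));F=200/np.tan(np.radians(s["vertical_fov"]/2))
def pr(p):
    q=T@np.append(p,1);return (int(s["cx"]+F*q[0]/q[2]),int(s["cy"]+F*q[1]/q[2]))
for z,c in [(100,(255,0,0)),(200,(0,255,0)),(300,(0,0,255)),(400,(255,0,255))]:
    a=onz(t,150,122,z);b=onz(t,520,120,z);print(z,a,b);cv2.line(im,pr([*a,z]),pr([*b,z]),c,1)
cv2.imwrite("pics/s1.png",cv2.resize(im,(800,500)))
E
```

```text
t 5.88 p [ 489.3 -177.6  214.2] r [-3.141e+00  1.000e-03  1.050e-01] F [-0.4 -0.2 -2.6] M [ 0.   -0.   -0.01] o 0.229 q [-0.35  0.3   1.94  0.    0.9   1.11]
[225, 214, 227, 232, 245, 236, 229, 220, 223, 215, 220, 222, 223, 217, 211, 172, 154, 137, 127, 131, 98, 56, 53, 83, 240, 283, 272, 268, 271, 264, 278, 286, 282, 279, 273]
100 [704.26926783 364.00923655] [ 695.1923586  -502.34331364]
200 [662.01281513 321.97381154] [ 653.90859252 -451.53991913]
300 [619.75636242 279.93838652] [ 612.62482644 -400.73652461]
400 [577.49990971 237.90296151] [ 571.34106035 -349.9331301 ]
```

View pics/s1.png

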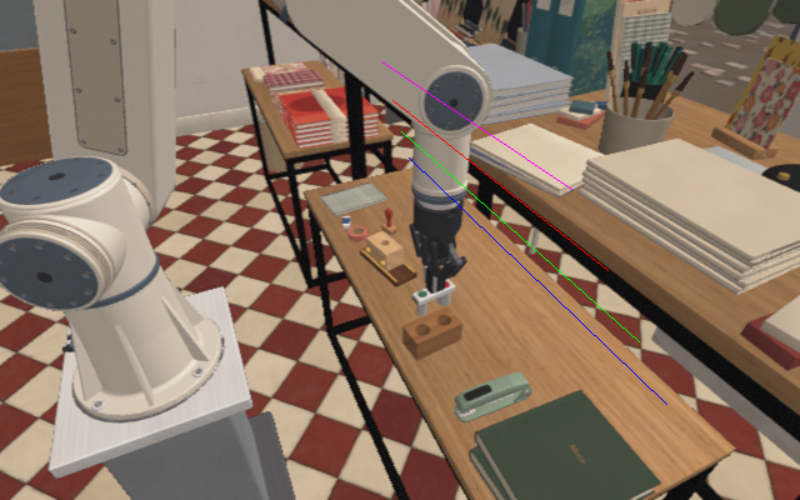

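The side view shows the gauge held level above the rest. The desk edge behind lies close to the red line, at about x≈615 and z≈300. I'll flip the gauge a half turn for the go plug, so the hand stays at x≈481, well clear of the desk.

Call:
drive_tool --targets '[0.001, -0.009, -0.006, 0, 0, -0.12, 0, 0.001, -0.018, -0.011, 0, 0, -0.24, 0, 0.002, -0.027, -0.011, 0, 0, -0.36, 0, 0.002, -0.036, -0.011, 0, 0, -0.48, 0, 0.003, -0.045, -0.011, 0, 0, -0.6, 0, 0.003, -0.054, -0.011, 0, 0, -0.72, 0, 0.004, -0.063, -0.011, 0, 0, -0.84, 0, 0.005, -0.072, -0.011, 0, 0, -0.96, 0, 0.005, -0.081, -0.011, 0, 0, -1.08, 0, 0.006, -0.09, -0.011, 0, 0, -1.2, 0, 0.006, -0.099, -0.011, 0, 0, -1.32, 0, 0.007, -0.108, -0.011, 0, 0, -1.44, 0]'

```text
clock: 6.98
eef_pos: [484.7, -69.1, 224.5]
tcp_rot: [-3.139, -0.0, 1.551]
contact_force: [-0.6, 0.6, -1.4]
opening: 0.225
```

```bash
python3 - <<'E'
from h import *
st();goto([480.8,75.5,215],3.337)
E
```

```text
t 6.98 p [484.7 -69.1 224.5] r [-3.139 -0.     1.551] F [-0.6  0.6 -1.4] M [-0.02 -0.03  0.01] o 0.225 q [-0.14  0.24  1.99 -0.    0.91 -0.12]
shift [ 0.1445 -0.0068  0.0096] turn [-1.4000e-03 -2.3000e-03 -1.7863e+00]
```

Call:
drive_tool --targets '[0.012, -0.001, 0, 0, 0, -0.12, 0, 0.024, -0.001, 0, 0, 0, -0.24, 0, 0.036, -0.002, 0, 0, 0, -0.36, 0, 0.048, -0.002, 0, 0, 0, -0.48, 0, 0.06, -0.003, 0, 0, 0, -0.6, 0, 0.072, -0.003, 0, 0, 0, -0.72, 0, 0.084, -0.004, 0, 0, 0, -0.84, 0, 0.096, -0.005, 0, 0, 0, -0.96, 0, 0.108, -0.005, 0, 0, 0, -1.08, 0, 0.12, -0.006, 0, 0, 0, -1.2, 0, 0.132, -0.006, 0, 0, 0, -1.32, 0, 0.1445, -0.007, 0.005, 0, 0, -1.44, 0]'

```text
clock: 7.98
eef_pos: [482.2, 75.5, 220.2]
tcp_rot: [-3.141, -0.001, 2.991]
contact_force: [0.4, -0.7, -2.2]
opening: 0.228
```

Call:
drive_tool --targets '[0, 0, 0, 0, 0, -0.12, 0, 0, 0, 0, 0, 0, -0.24, 0, 0, 0, 0, 0, 0, -0.345, 0, 0, 0, 0, 0, 0, -0.345, 0, 0, 0, 0, 0, 0, -0.345, 0, 0, 0, 0, 0, 0, -0.345, 0]'

```text
clock: 8.48
eef_pos: [482.0, 74.9, 220.1]
tcp_rot: [3.142, -0.001, -2.957]
contact_force: [0.4, 0.0, -1.9]
opening: 0.223
```

```bash
python3 - <<'E'
from h import *
st();goto([480.8,75.5,192],3.337)
f=grab_frame("wrist");cv2.imwrite("pics/w4.png",f["color"])
E
```

```text
t 8.48 p [482.   74.9 220.1] r [ 3.142e+00 -1.000e-03 -2.957e+00] F [ 0.4  0.  -1.9] M [ 0.05 -0.01  0.02] o 0.223 q [ 0.15  0.25  2.    0.    0.9  -1.6 ]
shift [0.001  0.0008 0.0281] turn [ 0.     -0.001  -0.0108]
```

View pics/w4.png

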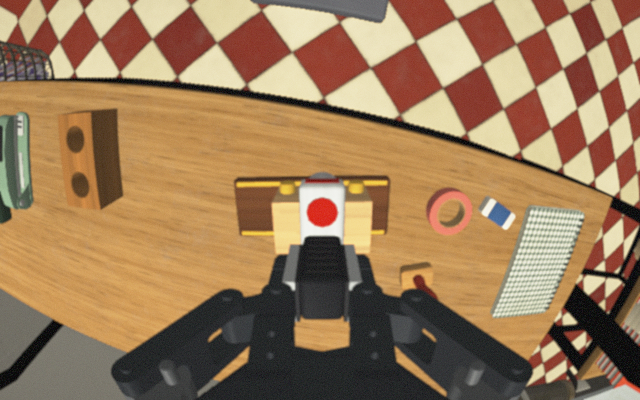

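The wrist view shows the red mark at (322,212), the bar across the block, and the empty rest pockets at about (75,139) and (80,185).

```bash
python3 - <<'E'
from h import *
s=sense();f=grab_frame("wrist");im=f["color"]
m=cv2.inRange(cv2.cvtColor(im,cv2.COLOR_BGR2HSV),(0,190,100),(6,255,255));m[:190]=0;m[235:]=0;m[:,:300]=0;m[:,345:]=0
c=cv2.moments(m,True);c=(c["m10"]/c["m00"],c["m01"]/c["m00"]);p=onz(f,*c,s["eef_pos"][2]-80,True)
R=Ro.from_euler("xyz",s["tcp_rot"]);print(c,p,"tool",R.inv().apply(np.append(p,s["eef_pos"][2]-80)-s["eef_pos"]))
print("pockets",onz(f,75,139,46,True),onz(f,80,185,46,True))
E
```

```text
(321.7969798657718, 211.998322147651) [457.66130964  70.99113131] tool [24.61311146  0.6394914  80.01933345]
pockets [ 466.25017053 -178.02793344] [ 514.17765974 -172.7791036 ]
```

Call:
drive_tool --targets '[0.001, 0.0008, 0.012, 0, 0, -0.011, 0, 0.001, 0.0008, 0.022, 0, 0, -0.011, 0, 0.001, 0.0008, 0.03, 0, 0, -0.011, 0, 0.001, 0.0008, 0.03, 0, 0, -0.011, 0, 0.001, 0.0008, 0.031, 0, 0, -0.011, 0, 0.001, 0.0008, 0.032, 0, 0, -0.011, 0, 0.001, 0.0008, 0.033, 0, 0, -0.011, 0, 0.001, 0.0008, 0.034, 0, 0, -0.011, 0, 0.001, 0.0008, 0.035, 0, 0, -0.011, 0, 0.001, 0.0008, 0.0355, 0, 0, -0.011, 0]'

```text
clock: 9.42
eef_pos: [481.1, 75.6, 185.2]
tcp_rot: [-3.142, 0.0, -2.942]
contact_force: [-0.1, 0.5, -2.6]
opening: 0.224
```

```bash
python3 - <<'E'
from h import *
st();goto([480.8,75.5,180],3.337)
E
```

```text
t 9.42 p [481.1  75.6 185.2] r [-3.142  0.    -2.942] F [-0.1  0.5 -2.6] M [-0.01 -0.02 -0.  ] o 0.224 q [ 0.15  0.3   2.03 -0.    0.81 -1.62]
shift [ 0.0003 -0.      0.0052] turn [-0.      0.0002  0.0038]
```

Call:
drive_tool --targets '[0, 0, 0.001, 0, 0, 0, 0, 0, 0, 0.002, 0, 0, 0, 0, 0, 0, 0.003, 0, 0, 0, 0, 0, 0, 0.0035, 0, 0, 0, 0, 0, 0, 0.0035, 0, 0, 0, 0]'

```text
clock: 9.83
eef_pos: [480.8, 75.4, 181.4]
tcp_rot: [-3.141, -0.001, -2.942]
contact_force: [-1.7, -1.8, -1.4]
opening: 0.226
```

```bash
python3 -c "
from h import *
st()"
```

```text
t 9.83 p [480.8  75.4 181.4] r [-3.141e+00 -1.000e-03 -2.942e+00] F [-1.7 -1.8 -1.4] M [-0.52  0.25 -0.06] o 0.226 q [ 0.15  0.31  2.03 -0.    0.81 -1.62]
```

Call:
drive_tool --targets '[0.0005, -0.0004, 0.001, 0, 0, 0, 0, 0.0005, -0.0004, 0.002, 0, 0, 0, 0, 0.0005, -0.0004, 0.003, 0, 0, 0, 0, 0.0005, -0.0004, 0.004, 0, 0, 0, 0, 0.0005, -0.0004, 0.005, 0, 0, 0, 0, 0.0005, -0.0004, 0.005, 0, 0, 0, 0]'

```text
clock: 10.33
eef_pos: [480.7, 75.2, 176.5]
tcp_rot: [3.141, -0.0, -2.942]
contact_force: [-0.4, -0.7, -2.3]
opening: 0.225
```

```bash
python3 -c "
from h import *
st()"
```

```text
t 10.33 p [480.7  75.2 176.5] r [ 3.141 -0.    -2.942] F [-0.4 -0.7 -2.3] M [-0.09  0.03 -0.03] o 0.225 q [ 0.15  0.31  2.03  0.    0.79 -1.62]
```

Call:
drive_tool --targets '[0.0002, -0.0002, 0.002, 0, 0, 0, 0, 0.0002, -0.0002, 0.004, 0, 0, 0, 0, 0.0002, -0.0002, 0.006, 0, 0, 0, 0, 0.0002, -0.0002, 0.008, 0, 0, 0, 0, 0.0002, -0.0002, 0.01, 0, 0, 0, 0, 0.0002, -0.0002, 0.012, 0, 0, 0, 0, 0.0002, -0.0002, 0.014, 0, 0, 0, 0, 0.0002, -0.0002, 0.016, 0, 0, 0, 0, 0.0002, -0.0002, 0.018, 0, 0, 0, 0, 0.0002, -0.0002, 0.02, 0, 0, 0, 0, 0.0002, -0.0002, 0.02, 0, 0, 0, 0]'

```text
clock: 11.25
eef_pos: [480.4, 74.8, 156.3]
tcp_rot: [3.142, -0.0, -2.942]
contact_force: [-0.6, -0.2, -1.7]
opening: 0.228
```

```bash
python3 -c "
from h import *
st()"
```

```text
t 11.25 p [480.4  74.8 156.3] r [ 3.142 -0.    -2.942] F [-0.6 -0.2 -1.7] M [-0.04  0.04 -0.03] o 0.228 q [ 0.15  0.35  2.05 -0.    0.75 -1.62]
```

Call:
drive_tool --targets '[0, 0, 0.0007, 0, 0, 0, 0, 0, 0, 0.0014, 0, 0, 0, 0, 0, 0, 0.0021, 0, 0, 0, 0, 0, 0, 0.0026, 0, 0, 0, 0, 0, 0, 0.0026, 0, 0, 0, 0, 0, 0, 0.0026, 0, 0, 0, 0]'

```text
clock: 11.75
eef_pos: [480.5, 74.9, 154.1]
tcp_rot: [-3.142, 0.0, -2.942]
contact_force: [-0.8, -0.6, 0.4]
opening: 0.227
```

```bash
python3 -c "
from h import *
st()"
```

```text
t 11.75 p [480.5  74.9 154.1] r [-3.142  0.    -2.942] F [-0.8 -0.6  0.4] M [0.03 0.05 0.  ] o 0.227 q [ 0.15  0.35  2.05 -0.    0.74 -1.62]
```

Call:
drive_tool --targets '[0, 0, 0.0004, 0, 0, 0, 0, 0, 0, 0.0008, 0, 0, 0, 0, 0, 0, 0.001, 0, 0, 0, 0, 0, 0, 0.001, 0, 0, 0, 0, 0, 0, 0.001, 0, 0, 0, 0]'

```text
clock: 12.17
eef_pos: [480.6, 74.9, 154.0]
tcp_rot: [-3.142, 0.0, -2.942]
contact_force: [-4.3, 0.7, 13.3]
opening: 0.229
```

```bash
python3 - <<'E'
from h import *
st()
f=grab_frame("side");im=f["color"][140:230,260:400];cv2.imwrite("pics/s2.png",cv2.resize(im,(700,450),interpolation=cv2.INTER_CUBIC))
E
```

```text
t 12.17 p [480.6  74.9 154. ] r [-3.142  0.    -2.942] F [-4.3  0.7 13.3] M [-0.11  0.61  0.  ] o 0.229 q [ 0.15  0.35  2.05 -0.    0.74 -1.62]
```

View pics/s2.png

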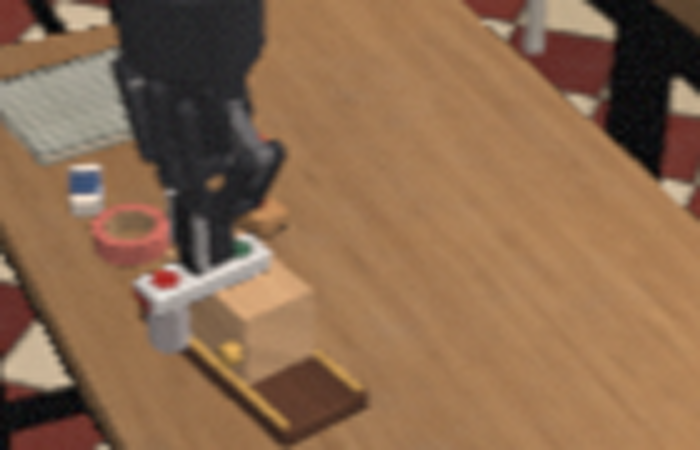

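The side view shows the bar lying flat on the block with the go plug home. The reaction was about 15 N. Now I draw it out and turn half round.

Call:
drive_tool --targets '[0, 0, -0.004, 0, 0, 0, 0, 0, 0, -0.01, 0, 0, 0, 0, 0, 0, -0.018, 0, 0, 0, 0, 0, 0, -0.028, 0, 0, 0, 0, 0, 0, -0.038, 0, 0, 0, 0, 0, 0, -0.052, 0, 0, 0, 0, 0, 0, -0.067, 0, 0, 0, 0, 0, 0, -0.067, 0, 0, 0, 0, 0, 0, -0.067, 0, 0, 0.12, 0, 0, 0, -0.067, 0, 0, 0.24, 0, 0, 0, -0.067, 0, 0, 0.36, 0, 0, 0, -0.067, 0, 0, 0.48, 0]'

```text
clock: 13.22
eef_pos: [480.4, 74.8, 220.0]
tcp_rot: [3.142, 0.0, 2.855]
contact_force: [-0.5, 0.4, -1.3]
opening: 0.228
```

Call:
drive_tool --targets '[0, 0, 0, 0, 0, 0.12, 0, 0, 0, 0, 0, 0, 0.24, 0, 0, 0, 0, 0, 0, 0.36, 0, 0, 0, 0, 0, 0, 0.48, 0, 0, 0, 0, 0, 0, 0.6, 0, 0, 0, 0, 0, 0, 0.72, 0, 0, 0, 0, 0, 0, 0.84, 0, 0, 0, 0, 0, 0, 0.96, 0, 0, 0, 0, 0, 0, 1.08, 0, 0, 0, 0, 0, 0, 1.2, 0, 0, 0, 0, 0, 0, 1.32, 0, 0, 0, 0, 0, 0, 1.44, 0]'

```text
clock: 14.22
eef_pos: [480.4, 74.8, 219.9]
tcp_rot: [-3.142, 0.0, 1.415]
contact_force: [0.4, -0.3, -1.6]
opening: 0.228
```

Call:
drive_tool --targets '[0, 0, 0, 0, 0, 0.12, 0, 0, 0, 0, 0, 0, 0.24, 0, 0, 0, 0, 0, 0, 0.36, 0, 0, 0, 0, 0, 0, 0.48, 0, 0, 0, 0, 0, 0, 0.6, 0, 0, 0, 0, 0, 0, 0.72, 0, 0, 0, 0, 0, 0, 0.84, 0, 0, 0, 0, 0, 0, 0.96, 0, 0, 0, 0, 0, 0, 1.08, 0, 0, 0, 0, 0, 0, 1.2, 0, 0, 0, 0, 0, 0, 1.22, 0, 0, 0, 0, 0, 0, 1.22, 0]'

```text
clock: 15.22
eef_pos: [480.4, 74.8, 220.0]
tcp_rot: [3.142, 0.0, 0.203]
contact_force: [1.1, 0.3, -0.6]
opening: 0.226
```

```bash
python3 - <<'E'
from h import *
st();goto([480.6,74.9,192],.1996)
s=sense();f=grab_frame("wrist");im=f["color"];cv2.imwrite("pics/w5.png",im)
m=cv2.inRange(cv2.cvtColor(im,cv2.COLOR_BGR2HSV),(0,190,100),(6,255,255));m[:190]=0;m[235:]=0;m[:,:300]=0;m[:,345:]=0
c=cv2.moments(m,True);c=(c["m10"]/c["m00"],c["m01"]/c["m00"]);p=onz(f,*c,s["eef_pos"][2]-80,True)
R=Ro.from_euler("xyz",s["tcp_rot"]);print(c,p,"tool",R.inv().apply(np.append(p,s["eef_pos"][2]-80)-s["eef_pos"]))
E
```

```text
t 15.22 p [480.4  74.8 220. ] r [3.142 0.    0.203] F [ 1.1  0.3 -0.6] M [ 0.04 -0.03  0.06] o 0.226 q [ 0.15  0.24  2.   -0.    0.89  1.52]
shift [ 0.0002 -0.      0.028 ] turn [0.     0.0001 0.0031]
(321.7306397306397, 212.01683501683502) [503.96672926  80.05330455] tool [24.14779519 -0.36128383 79.99649525]
```

Call:
drive_tool --targets '[0, 0, 0.012, 0, 0, 0, 0, 0, 0, 0.022, 0, 0, 0, 0, 0, 0, 0.031, 0, 0, 0, 0, 0, 0, 0.032, 0, 0, 0, 0, 0, 0, 0.033, 0, 0, 0, 0, 0, 0, 0.034, 0, 0, 0, 0, 0, 0, 0.035, 0, 0, 0, 0, 0, 0, 0.036, 0, 0, 0, 0, 0, 0, 0.037, 0, 0, 0, 0, 0, 0, 0.0375, 0, 0, 0, 0, 0, 0, 0.0375, 0, 0, 0, 0]'

```text
clock: 16.18
eef_pos: [480.5, 74.9, 182.6]
tcp_rot: [3.142, -0.0, 0.201]
contact_force: [-0.6, 1.0, -1.8]
opening: 0.229
```

```bash
python3 -c "
from h import *
st()"
```

```text
t 16.18 p [480.5  74.9 182.6] r [ 3.142 -0.     0.201] F [-0.6  1.  -1.8] M [ 0.04  0.03 -0.01] o 0.229 q [ 0.15  0.3   2.03 -0.    0.81  1.52]
```

Call:
drive_tool --targets '[0, 0, 0.0006, 0, 0, 0, 0, 0, 0, 0.0012, 0, 0, 0, 0, 0, 0, 0.0018, 0, 0, 0, 0, 0, 0, 0.0018, 0, 0, 0, 0]'

```text
clock: 16.52
eef_pos: [480.6, 74.9, 181.0]
tcp_rot: [3.142, -0.0, 0.201]
contact_force: [-1.8, 0.1, 1.5]
opening: 0.226
```

```bash
python3 -c "
from h import *
st()"
```

```text
t 16.52 p [480.6  74.9 181. ] r [ 3.142 -0.     0.201] F [-1.8  0.1  1.5] M [-0.09  0.18  0.03] o 0.226 q [ 0.15  0.3   2.03 -0.    0.8   1.52]
```

Call:
drive_tool --targets '[0, 0, 0.0003, 0, 0, 0, 0, 0, 0, 0.0003, 0, 0, 0, 0, 0, 0, 0.0003, 0, 0, 0, 0]'

```text
clock: 16.77
eef_pos: [480.6, 74.9, 181.0]
tcp_rot: [3.142, -0.0, 0.201]
contact_force: [-2.9, -0.7, 6.6]
opening: 0.228
```

```bash
python3 -c "
from h import *
st()"
```

```text
t 16.77 p [480.6  74.9 181. ] r [ 3.142 -0.     0.201] F [-2.9 -0.7  6.6] M [-0.09  0.38  0.02] o 0.228 q [ 0.15  0.31  2.03 -0.    0.8   1.52]
```

Call:
drive_tool --targets '[0, 0, -0.00015, 0, 0, 0, 0, 0, 0, -0.00015, 0, 0, 0, 0, 0, 0, -0.00015, 0, 0, 0, 0, 0, 0, -0.00015, 0, 0, 0, 0, 0, 0, -0.00015, 0, 0, 0, 0, 0, 0, -0.00015, 0, 0, 0, 0, 0, 0, -0.00015, 0, 0, 0, 0]'

```text
clock: 17.35
eef_pos: [480.6, 74.9, 181.0]
tcp_rot: [3.142, -0.0, 0.201]
contact_force: [-2.0, -1.8, 7.4]
opening: 0.228
```

```bash
python3 -c "
from h import *
st()"
```

```text
t 17.35 p [480.6  74.9 181. ] r [ 3.142 -0.     0.201] F [-2.  -1.8  7.4] M [-0.09  0.36 -0.04] o 0.228 q [ 0.15  0.31  2.03 -0.    0.8   1.52]
```

Call:
drive_tool --targets '[0, 0, 0, 0, 0, 0, 0, 0, 0, 0, 0, 0, 0, 0, 0, 0, 0, 0, 0, 0, 0, 0, 0, 0, 0, 0, 0, 0, 0, 0, 0, 0, 0, 0, 0, 0, 0, 0, 0, 0, 0, 0, 0, 0, 0, 0, 0, 0, 0, 0, 0, 0, 0, 0, 0, 0, 0, 0, 0, 0, 0, 0, 0]'

```text
clock: 18.1
eef_pos: [480.6, 74.9, 180.9]
tcp_rot: [3.142, -0.0, 0.201]
contact_force: [-2.5, -0.6, 6.1]
opening: 0.229
```

```bash
python3 -c "
from h import *
st()"
```

```text
t 18.1 p [480.6  74.9 180.9] r [ 3.142 -0.     0.201] F [-2.5 -0.6  6.1] M [-0.04  0.29 -0.01] o 0.229 q [ 0.15  0.31  2.03 -0.    0.8   1.52]
```

Call:
drive_tool --targets '[0, 0, -0.0002, 0, 0, 0, 0, 0, 0, -0.0002, 0, 0, 0, 0, 0, 0, -0.0002, 0, 0, 0, 0, 0, 0, -0.0002, 0, 0, 0, 0, 0, 0, -0.0002, 0, 0, 0, 0, 0, 0, -0.0002, 0, 0, 0, 0, 0, 0, -0.0002, 0, 0, 0, 0, 0, 0, -0.0002, 0, 0, 0, 0, 0, 0, -0.0002, 0, 0, 0, 0, 0, 0, -0.0002, 0, 0, 0, 0, 0, 0, -0.0002, 0, 0, 0, 0, 0, 0, -0.0002, 0, 0, 0, 0]'

```text
clock: 19.1
eef_pos: [480.6, 74.9, 181.0]
tcp_rot: [3.142, -0.0, 0.201]
contact_force: [-2.4, 0.1, 5.1]
opening: 0.225
```

```bash
python3 -c "
from h import *
st()"
```

```text
t 19.1 p [480.6  74.9 181. ] r [ 3.142 -0.     0.201] F [-2.4  0.1  5.1] M [-0.01  0.26  0.02] o 0.225 q [ 0.15  0.31  2.03 -0.    0.8   1.52]
```

Call:
drive_tool --targets '[0, 0, -0.004, 0, 0, 0, 0, 0, 0, -0.012, 0, 0, 0, 0, 0, 0, -0.024, 0, 0, 0, 0, 0, 0, -0.039, 0, 0, 0, 0, 0, 0, -0.039, 0, 0, 0, 0, 0, 0, -0.039, 0, 0, 0, 0]'

```text
clock: 19.6
eef_pos: [481.1, 75.0, 220.6]
tcp_rot: [3.142, -0.002, 0.201]
contact_force: [-0.9, -0.6, -1.0]
opening: 0.226
```

```bash
python3 -c "
from h import *
st();goto([489.6,-177.7,220],.105)"
```

```text
t 19.6 p [481.1  75.  220.6] r [ 3.142e+00 -2.000e-03  2.010e-01] F [-0.9 -0.6 -1. ] M [-0.03  0.01  0.05] o 0.226 q [0.15 0.24 2.   0.   0.89 1.52]
shift [-0.042   0.2493  0.0005] turn [-0.     -0.0022  0.0958]
```

Call:
drive_tool --targets '[-0.004, 0.025, 0, 0, 0, 0.01, 0, -0.008, 0.05, 0, 0, 0, 0.02, 0, -0.013, 0.075, 0, 0, 0, 0.03, 0, -0.017, 0.1, 0, 0, 0, 0.04, 0, -0.021, 0.125, 0, 0, 0, 0.05, 0, -0.025, 0.15, 0, 0, 0, 0.06, 0, -0.029, 0.175, 0, 0, 0, 0.07, 0, -0.034, 0.2, 0, 0, 0, 0.08, 0, -0.038, 0.225, 0, 0, 0, 0.09, 0, -0.042, 0.2495, 0, 0, 0, 0.096, 0, -0.042, 0.2495, 0, 0, 0, 0.096, 0, -0.042, 0.2495, 0, 0, 0, 0.096, 0]'

```text
clock: 20.6
eef_pos: [488.7, -178.8, 218.9]
tcp_rot: [-3.141, 0.001, 0.103]
contact_force: [-0.1, -0.7, -1.6]
opening: 0.23
```

```bash
python3 -c "
from h import *
st();goto([490,-177.8,174],.105)"
```

```text
t 20.6 p [ 488.7 -178.8  218.9] r [-3.141e+00  1.000e-03  1.030e-01] F [-0.1 -0.7 -1.6] M [ 0.    0.02 -0.05] o 0.23 q [-0.35  0.3   1.93  0.    0.91  1.11]
shift [ 0.0015 -0.0009  0.0449] turn [-0.0006  0.001  -0.0025]
```

Call:
drive_tool --targets '[0.0012, -0.0009, 0.015, 0, 0, -0.002, 0, 0.0012, -0.0009, 0.03, 0, 0, -0.002, 0, 0.0012, -0.0009, 0.042, 0, 0, -0.002, 0, 0.0012, -0.0009, 0.044, 0, 0, -0.002, 0, 0.0012, -0.0009, 0.046, 0, 0, -0.002, 0, 0.0012, -0.0009, 0.048, 0, 0, -0.002, 0, 0.0012, -0.0009, 0.05, 0, 0, -0.002, 0, 0.0012, -0.0009, 0.052, 0, 0, -0.002, 0, 0.0012, -0.0009, 0.052, 0, 0, -0.002, 0]'

```text
clock: 21.35
eef_pos: [490.3, -176.9, 167.9]
tcp_rot: [3.141, -0.0, 0.107]
contact_force: [-0.1, -1.1, -1.2]
opening: 0.227
```

```bash
python3 -c "
from h import *
st()"
```

```text
t 21.35 p [ 490.3 -176.9  167.9] r [ 3.141 -0.     0.107] F [-0.1 -1.1 -1.2] M [-0.02  0.01  0.01] o 0.227 q [-0.35  0.37  1.97  0.    0.8   1.11]
```

Entered freely. Continue, with a 0.9 mm correction in y.

Call:
drive_tool --targets '[-0.0003, 0.0008, 0.003, 0, 0, 0, 0, -0.0003, 0.0008, 0.007, 0, 0, 0, 0, -0.0003, 0.0008, 0.011, 0, 0, 0, 0, -0.0003, 0.0008, 0.015, 0, 0, 0, 0, -0.0003, 0.0008, 0.019, 0, 0, 0, 0, -0.0003, 0.0008, 0.023, 0, 0, 0, 0, -0.0003, 0.0008, 0.025, 0, 0, 0, 0, -0.0003, 0.0008, 0.0255, 0, 0, 0, 0, -0.0003, 0.0008, 0.0255, 0, 0, 0, 0]'

```text
clock: 22.1
eef_pos: [489.9, -177.8, 142.1]
tcp_rot: [-3.141, 0.0, 0.107]
contact_force: [0.5, -0.0, -1.1]
opening: 0.225
```

```bash
python3 -c "
from h import *
st()"
```

```text
t 22.1 p [ 489.9 -177.8  142.1] r [-3.141  0.     0.107] F [ 0.5 -0.  -1.1] M [-0.04  0.04  0.01] o 0.225 q [-0.35  0.41  1.98 -0.    0.75  1.11]
```

Call:
drive_tool --targets '[0, 0, 0.0007, 0, 0, 0, 0, 0, 0, 0.0014, 0, 0, 0, 0, 0, 0, 0.002, 0, 0, 0, 0, 0, 0, 0.0023, 0, 0, 0, 0, 0, 0, 0.0023, 0, 0, 0, 0, 0, 0, 0.0023, 0, 0, 0, 0]'

```text
clock: 22.6
eef_pos: [490.1, -177.8, 140.1]
tcp_rot: [3.141, -0.0, 0.107]
contact_force: [-0.1, 0.1, -1.5]
opening: 0.228
```

```bash
python3 -c "
from h import *
st()"
```

```text
t 22.6 p [ 490.1 -177.8  140.1] r [ 3.141 -0.     0.107] F [-0.1  0.1 -1.5] M [0.01 0.02 0.03] o 0.228 q [-0.35  0.42  1.98 -0.    0.74  1.11]
```

Call:
drive_tool --targets '[0, 0, 0.0004, 0, 0, 0, 0, 0, 0, 0.0006, 0, 0, 0, 0, 0, 0, 0.0006, 0, 0, 0, 0]'

```text
clock: 22.85
eef_pos: [490.1, -177.9, 140.0]
tcp_rot: [3.141, -0.0, 0.107]
contact_force: [-2.2, 0.6, 7.2]
opening: 0.226
```

```bash
python3 -c "
from h import *
st()"
```

```text
t 22.85 p [ 490.1 -177.9  140. ] r [ 3.141 -0.     0.107] F [-2.2  0.6  7.2] M [ 0.19  0.43 -0.05] o 0.226 q [-0.35  0.42  1.98 -0.    0.74  1.11]
```

Seated: the contact height is the same as at pickup. Release in place, then rise.

Call:
drive_tool --targets '[0, 0, -0.0004, 0, 0, 0, 0.3, 0, 0, -0.0004, 0, 0, 0, 0.5, 0, 0, -0.0004, 0, 0, 0, 0.8, 0, 0, -0.0004, 0, 0, 0, 1, 0, 0, -0.0004, 0, 0, 0, 1, 0, 0, -0.0004, 0, 0, 0, 1, 0, 0, -0.0004, 0, 0, 0, 1, 0, 0, -0.01, 0, 0, 0, 1, 0, 0, -0.03, 0, 0, 0, 1, 0, 0, -0.06, 0, 0, 0, 1, 0, 0, -0.09, 0, 0, 0, 1, 0, 0, -0.12, 0, 0, 0, 1]' --force 40

```text
clock: 23.85
eef_pos: [489.7, -177.7, 261.3]
tcp_rot: [-3.142, 0.0, 0.107]
contact_force: [0.7, -0.2, -0.3]
opening: 0.999
```

Call:
drive_tool --targets '[0, 0, 0, 0, 0, 0, 1, 0, 0, 0, 0, 0, 0, 1, 0, 0, 0, 0, 0, 0, 1, 0, 0, 0, 0, 0, 0, 1]'

```text
clock: 24.18
eef_pos: [489.3, -177.6, 258.5]
tcp_rot: [-3.141, 0.002, 0.107]
contact_force: [0.2, 0.6, 0.5]
opening: 1.003
```

```bash
python3 - <<'E'
from h import *
st()
f=grab_frame("side");a=cv2.resize(f["color"][140:345,240:440],(600,600));w=grab_frame("wrist")["color"]
cv2.imwrite("pics/end.png",np.hstack([a,cv2.resize(w[120:320,290:355],(195,600))]))
E
```

```text
t 24.18 p [ 489.3 -177.6  258.5] r [-3.141e+00  2.000e-03  1.070e-01] F [0.2 0.6 0.5] M [-0.04  0.03 -0.01] o 1.003 q [-0.35  0.24  1.9  -0.    1.    1.11]
```

View pics/end.png

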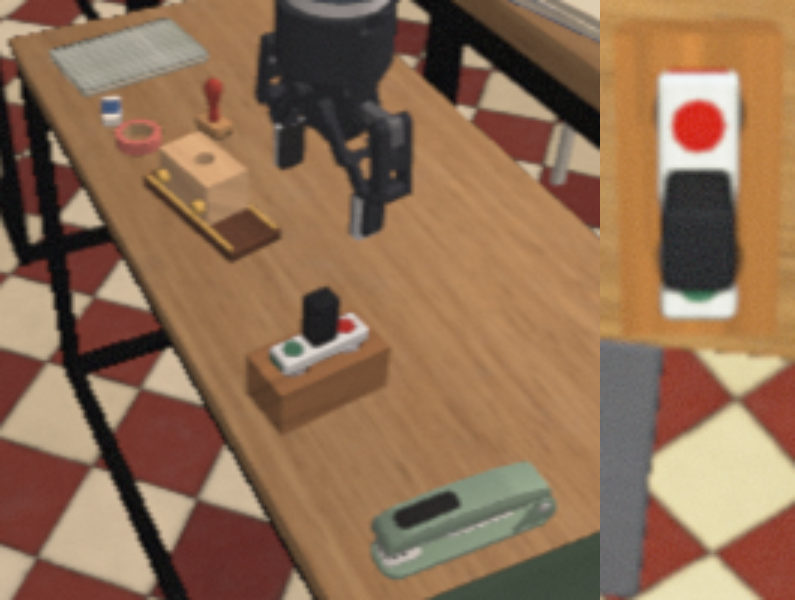

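The gauge is seated flat in its rest, at about (320,340) in the crop. The gripper is clear and all the bystanders are in place.

```bash
python3 -c "
from rig import *
print(sign_off())"
```

```text
the job is handed in; nothing more can be done
None
```

The job is done and handed in at about 24 s on the clock.

- **Go plug:** It went fully home. The bar lay on the block at tool height 154 mm, as expected, with about 15 N on the stand.
- **No-go plug:** Its nose entered the hole and the plug stopped on its shoulder at tool height 181 mm, 5 mm in. I pressed for over 2 s. The wrist read 5–7 N, so with the gauge's own weight the stand felt about 7–9 N, slightly above the half kilogram asked. The plug went no further.
- **Gauge return:** I set it back in its rest the original way round. It met the rest at the same tool height as at pickup (140 mm).
- **Last checks:** The final pictures show the gauge flat in the rest and the gripper clear of it. The stapler, tape roll, eraser and stamp look unmoved by eye. No reading came near the 40 N limit. The forces were read only between moves, so I did not see the peaks during them. No check failed.

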